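# Park the hanging caddies in the locking rack

### The job

Move the cookie jar out from in front of the parking rack and stand it wholly on the coaster. Slide the rack's locking comb open, take every caddy off its hook and slide it under the rack's roof, fully home against the back of the bay that has the plaque of its own colour. Once all are parked, slide the comb fully shut again, and leave the other things on the shelf alone.

Things in the scene. Friction and masses are not known exactly. Their poses are not given: they have to be found in the camera images.
- rack: White parking rack with plywood roof strips, fixed; 292 mm wide (y), 76 mm high. Origin at its underside; x points away from the robot into the bays. Three bays at y = -92, 0, +92 mm, open to -x, 84 mm wide between 8 mm walls. Floor top at 15 mm, roof underside at 68 and top at 76 mm, both from x = -24 to the back wall at x = +50 mm.
- bay_home (a point): Point on the rack's floor where the origin of a caddy fully home in the middle bay lies (rack x = +18 mm, touching the back wall); the others are 92 mm to either side. Each bay's roof has a slot 50 mm wide on the bay's centre line, open at the front: the caddy's box slides in under the roof while its handle runs along the slot.
- comb (a joint): Locking comb, an aluminium bar (top at 12 mm) with three posts (10 by 8 mm, 50 mm high) before the bays at rack x = -36 mm. Slides along the rack's +y: 0 m = shut (a post in the middle of each bay's mouth), 0.046 m = fully open (posts in front of the bay walls). Stays where left; friction 1.5 N.
- comb_knob (a point): Centre of the top of the orange square knob (14 by 14 mm, from 12 to 72 mm high) on the comb, beyond the rack's +y end; moves with the comb.
- rail: Fixed hook rail: 12 mm bar along its y, 196 mm high, on posts at y = +-180 mm. Origin on the shelf below the bar, x away from the robot. Three hooks at y = -100, 0, +100 mm point to its -x: 8 mm rods, top at 200 mm, level to x = -62 mm, then an upturned tip reaching x = -76 mm and 214 mm high.
- coaster: Round blue ceramic coaster, 120 mm across, 5 mm thick, fixed; origin at the centre of its underside.
- jar: Loose heavy-bottomed glass cookie jar, 64 mm diameter, 70 mm high with its 56 mm wide, 12 mm high metal twist cap, about 0.3 kg, standing in front of the rack; origin at the centre of its underside.
- caddy_red: Red plastic caddy (may be absent), 0.12 kg, hanging on a hook. Open box 64 (x) by 72 (y), 45 mm high; a central handle wall 12 mm thick (x), 38 wide (y) rises to 102 mm, with a hand hole 22 wide at heights 54 to 96 mm (hook runs through along x); on top a grip tab 26 wide (y), 12 thick, 102 to 155 mm. Same both ways round. Origin: centre of underside, z up.
- plaque_red: Red plaque (10 by 50 mm, 30 mm high) on the rack's back wall, marking the bay below as the red caddy's. Origin at the centre of its underside, on the bay's centre line, 37 mm beyond (+x) and 61 mm above the origin of a caddy fully home; axes as the rack's.
- caddy_blue: Blue plastic caddy (may be absent), 0.12 kg, hanging on a hook. Open box 64 (x) by 72 (y), 45 mm high; a central handle wall 12 mm thick (x), 38 wide (y) rises to 102 mm, with a hand hole 22 wide at heights 54 to 96 mm (hook runs through along x); on top a grip tab 26 wide (y), 12 thick, 102 to 155 mm. Same both ways round. Origin: centre of underside, z up.
- plaque_blue: Blue plaque (10 by 50 mm, 30 mm high) on the rack's back wall, marking the bay below as the blue caddy's. Origin at the centre of its underside, on the bay's centre line, 37 mm beyond (+x) and 61 mm above the origin of a caddy fully home; axes as the rack's.
- caddy_green: Green plastic caddy (may be absent), 0.12 kg, hanging on a hook. Open box 64 (x) by 72 (y), 45 mm high; a central handle wall 12 mm thick (x), 38 wide (y) rises to 102 mm, with a hand hole 22 wide at heights 54 to 96 mm (hook runs through along x); on top a grip tab 26 wide (y), 12 thick, 102 to 155 mm. Same both ways round. Origin: centre of underside, z up.
- plaque_green: Green plaque (10 by 50 mm, 30 mm high) on the rack's back wall, marking the bay below as the green caddy's. Origin at the centre of its underside, on the bay's centre line, 37 mm beyond (+x) and 61 mm above the origin of a caddy fully home; axes as the rack's.
- scraper: Bystander: yellow scraper, lying; to be left alone. Origin at its underside.
- dustpan: Bystander: aluminium dustpan with black handle; to be left alone. Origin at its underside.
- mug: Bystander: white mug, 76 mm across, 85 mm high; to be left alone. Origin at its underside.
- spray: Bystander: green detergent bottle, 190 mm high; to be left alone. Origin at its underside.
- tin: Bystander: tin, 74 mm across, 110 mm high; to be left alone. Origin at its underside.
- soap: Bystander: bar of soap, 85 by 55 by 28 mm; to be left alone. Origin at its underside.
Mind the look-alikes: they are no part of the job. Of the things that look like the jar, the larger one is meant.

How it is judged:
On the way, in this order (a step that is already met when the one before it is completed fails the run):
1. the locking comb is slid open (value of joint comb above 0.038 m), for 0.2 s.
2. every caddy present is parked fully home in the bay of its colour (x of caddy_red in the frame of plaque_red between -0.05 and -0.03 m and y of caddy_red in the frame of plaque_red between -0.014 and 0.014 m and height (world z) of each of caddy_red, caddy_blue, caddy_green below 0.023 m and angle between each of caddy_red, caddy_blue, caddy_green's own z axis and vertical below 0.12 rad and linear speed of each of caddy_red, caddy_blue, caddy_green below 0.02 m/s and x of caddy_blue in the frame of plaque_blue between -0.05 and -0.03 m and y of caddy_blue in the frame of plaque_blue between -0.014 and 0.014 m and x of caddy_green in the frame of plaque_green between -0.05 and -0.03 m and y of caddy_green in the frame of plaque_green between -0.014 and 0.014 m), for 0.2 s.
At the end, for the whole second after the job is handed in: Every caddy present stands upright on the floor of the bay with its colour's plaque, under the roof, within about 13 mm of touching the back wall; the comb is shut to within 6 mm; the jar stands upright on the coaster, its centre within 30 mm of the coaster's; all at rest (all of step 2 and horizontal distance between jar and coaster below 0.03 m and angle between jar's own z axis and vertical below 0.08 rad and height (world z) of jar between 0.003 and 0.011 m and linear speed of jar below 0.02 m/s and value of joint comb below 0.006 m).
It fails at once if a bystander is pushed more than 30 mm (distance of any of scraper, dustpan, mug, spray, tin, soap from where it was at the start of the episode above 0.03 m).
Of caddy_red, caddy_blue, caddy_green only 2 to 3 are there at a start; the rules pass over those that are not, and their reading is None.
At some moment in a run one of jar may be knocked a few centimetres aside while the robot is not near it.
Once in a run the grip may slacken for a moment while it holds something.
It also fails if it takes over 210 s, if anything falls off the work surface, if the arm or the gripper's body presses on something with over 40 N, if the wrist force passes 120 N, or if a joint passes its speed limit or range.

### The arm

A 7-joint arm with a two-finger parallel gripper is mounted at the origin on the work surface. World frame = base frame: x ahead of the robot, y to its left, z up, the work surface at z = 0. Lengths are in m, angles in rad, forces in N, time in s.
With the tool pointing down it reaches from about 0.425 to 1.025 m from the base axis. Payload 3.6 kg.
Tool frame: the origin (TCP) lies on the mounting face of the last link; the fingertips stand 173 mm ahead of it and the grasp point (between the pads) lies 155 mm ahead of it; z points along the fingers, y is the line along which they close (so a half turn about z gives the same grasp; the last joint's range is limited). The gripper opens to 85 mm and grips with 20 to 120 N. Pads are 22 mm wide; open, the fingers measure 114 mm over their backs; the gripper's body (76 mm by 85 mm) begins 54 mm behind the grasp point. The pads swing forward as they close: fully open they stand 13 mm farther back than shut.
Start: joints at [-1.415, 0.591, 0.048, 1.609, -0.033, 0.943, -0.034], TCP at [0.179, 0.703, 0.405] pointing down, gripper open.
Joint ranges: [-2.69, 2.69], [-0.47, 2.24], [-1.27, 1.36], [0.19, 2.51], [-1.53, 4.68], [0.08, 2.07], [-3.09, 3.09]. Speed limits (rad/s): [2.57, 2.57, 3.14, 3.14, 3.14, 3.14, 3.14].

### API

Orientations are given as a unit quaternion [w, x, y, z].
In Python, from bench import * gives the robot as it stands. Calls block until the motion is done:
- goto(position, orientation): joint-space move of the TCP to a pose.
- move_linear(position, velocity=0.15, ori=None): straight line of the TCP; ori=None keeps the orientation; velocity is the mean speed in m/s.
- goto_joints(angles): joint-space move.
- set_gripper(opening, strength=None): finger opening in m; strength is the grip in N (None keeps the last); returns when the fingers have stopped.
- pause(seconds).
- inverse_kinematics(position, orientation): joint angles nearest the present ones, or None.
- observe(): the state.
- camera(name): name is "side" or "top" or "wrist"; returns the picture (400x640x3 uint8, red, green, blue); there is no depth.
- get_calibration(name): a dict with "intrinsics" (3x3 intrinsics, pixels), "eye" and "attitude" of the camera in the world. Camera axes: x right, y up, looking along -z (the intrinsics and any distortion apply to the point x, -y, -z); pixel columns grow to the right and rows downward; lengths in m; the calibration is good to about 2 mm. A picture is of the moment at which its call begins: read the wrist's pose just before it. get_calibration takes no time and is no camera call; for the wrist camera it gives the pose at the moment of the call.
A pose or a line that the arm cannot do raises MotionError and nothing moves.
- finish_job(): hands the job in; it is judged then, once.
The state is a dict: "t": time; "joint_pos": joint angles; "qvel": joint speeds; "effort": joint torques, N m; "position": TCP position; "orientation": TCP orientation; "contact_force": force on the tool from outside, world axes, zero at the start; "wrist_torque": the same for the moment, N m; "width": finger opening in m; "grasp_force": force on a finger pad.
Only numpy, scipy, OpenCV 4.12 (cv2) and the standard library are available. Lean on these libraries where they do the work, as an engineer would, in place of code of your own. Each camera call takes 0.05 s, during which the arm holds its last target. There are 200 camera calls.

## Working session

There is one attempt and no reset: what is moved stays moved. The work goes in short steps, each a Python script; the robot and the scene stay as the last script left them, time stands still between calls to the robot, and variables do not carry over. Pictures are saved under pics/ and viewed, at most 14 in all, crops included, and the job is handed in when it is done.

```bash
mkdir -p pics; ls; python3 - <<'E'
from bench import *
import cv2
for n in ("side","top","wrist"):
    c=get_calibration(n); print(n,c)
    cv2.imwrite(f"pics/{n}0.png",camera(n)[:,:,::-1])
o=observe(); print(o)
E
```

```text
pics
side {'intrinsics': array([[428.4399794 ,   0.        , 320.03953796],
       [  0.        , 428.4399794 , 196.79337264],
       [  0.        ,   0.        ,   1.        ]]), 'eye': array([ 0.17324976, -0.86348883,  1.0401113 ]), 'attitude': array([ 0.90738341,  0.36525363, -0.06810278, -0.19648703])}
top {'intrinsics': array([[361.41227792,   0.        , 320.02705329],
       [  0.        , 361.41227792, 201.2757512 ],
       [  0.        ,   0.        ,   1.        ]]), 'eye': array([ 0.33975841, -0.01423854,  1.08877885]), 'attitude': array([ 0.70987251,  0.06894133, -0.06904721, -0.69753896])}
wrist {'intrinsics': array([[293.92117215,   0.        , 320.04323051],
       [  0.        , 293.92117215, 200.23447964],
       [  0.        ,   0.        ,   1.        ]]), 'eye': array([0.10264291, 0.72124219, 0.37247867]), 'attitude': array([ 0.77959768, -0.12171267, -0.09369559,  0.60715288])}
{'t': 0.15, 'joint_pos': array([-1.41548954,  0.59188834,  0.048292  ,  1.60954961, -0.0333152 ,
        0.94270615, -0.0336959 ]), 'qvel': array([ 0.00056562, -0.00257536, -0.00048854, -0.00410017,  0.00072283,
        0.00051011, -0.00081759]), 'effort': array([ 3.24986097e-03, -5.49245489e+01,  1.54959172e+00, -1.98453319e+01,
        9.54024901e-03,  5.66550603e-03, -6.49136894e-06]), 'position': array([0.17840306, 0.7023443 , 0.40380901]), 'orientation': array([-7.14939001e-05,  1.24038272e-01,  9.92277050e-01, -8.70565109e-04]), 'contact_force': array([-0.2557728 , -0.09471481,  0.81336164]), 'wrist_torque': array([0.05558263, 0.00674459, 0.03476474]), 'grasp_force': 0.0, 'width': 0.08541743696577121}
```

View pics/side0.png

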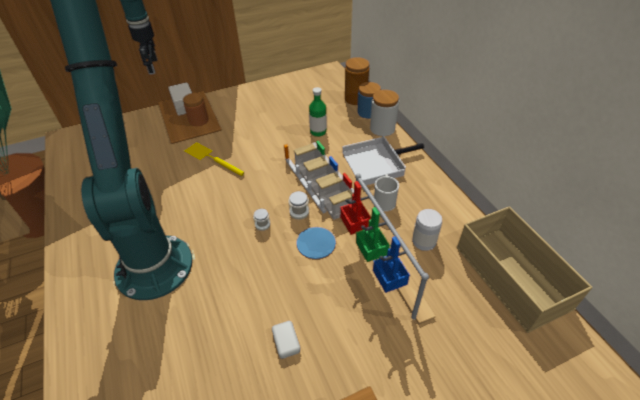

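View pics/top0.png

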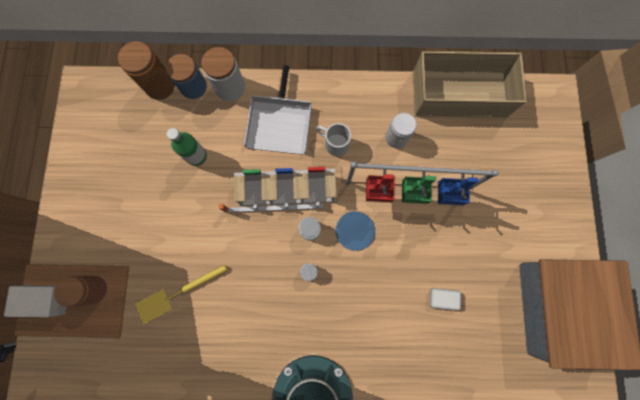

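```bash
cat > h.py <<'E'
from bench import *
import numpy as np, cv2
from scipy.spatial.transform import Rotation as R
def rot(q): return R.from_quat(np.roll(q,-1))
def ray(c,u,v):
    K=c["intrinsics"]; d=np.array([(u-K[0,2])/K[0,0],-(v-K[1,2])/K[1,1],-1.])
    return np.array(c["eye"]),rot(c["attitude"]).apply(d)
def onz(c,u,v,z):
    e,d=ray(c,u,v); return e+d*(z-e[2])/d[2]
def proj(c,p):
    K=c["intrinsics"]; q=rot(c["attitude"]).inv().apply(np.asarray(p)-c["eye"])
    return np.stack([K[0,2]-K[0,0]*q[...,0]/q[...,2],K[1,2]+K[1,1]*q[...,1]/q[...,2]],-1)
def cross(c1,p1,c2,p2):
    e,d=ray(c1,*p1); f,g=ray(c2,*p2)
    s=np.linalg.lstsq(np.stack([d,-g],1),f-e,rcond=None)[0]
    a=e+s[0]*d; b=f+s[1]*g; return (a+b)/2,np.linalg.norm(a-b)
HUE=dict(red=((0,6),(174,180)),orange=((7,16),),green=((48,80),),blue=((110,128),),sky=((98,112),))
def blobs(img,col,smin=150,vmin=50,amin=8):
    h=cv2.cvtColor(img,cv2.COLOR_RGB2HSV); m=np.zeros(img.shape[:2],np.uint8)
    for a,b in HUE[col]: m|=cv2.inRange(h,(a,smin,vmin),(b,255,255))
    n,l,s,c=cv2.connectedComponentsWithStats(m)
    return [(int(s[i,4]),c[i].round(1),s[i,:4]) for i in range(1,n) if s[i,4]>=amin],l
def down(yaw):  # finger closing axis (tool y) at yaw from world y, pointing down
    q=(R.from_euler('z',yaw)*R.from_euler('x',np.pi)).as_quat(); return np.roll(q,1)
E
python3 - <<'E'
from h import *
for n in("top","side"):
    im=cv2.imread(f"pics/{n}0.png")[:,:,::-1].copy(); c=get_calibration(n)
    for col in HUE:
        for a,p,b in blobs(im,col)[0]:
            if a<4000: print(n,col,a,p,b,onz(c,*p,0.09).round(3),onz(c,*p,0.005).round(3))
t=cv2.imread("pics/top0.png")[140:300,210:510]; s=cv2.imread("pics/side0.png")[130:330,230:450]
cv2.imwrite("pics/tc.png",np.vstack([cv2.resize(t,(600,320),interpolation=3),cv2.resize(s,(308,280))[:, :].copy() if 0 else cv2.copyMakeBorder(cv2.resize(s,(308,280)),0,0,0,292,0)]))
E
```

```text
top red 73 [315.7 168.8] [308 167  17   5] [0.632 0.001 0.09 ] [0.657 0.003 0.005]
top red 636 [379.9 187.7] [366 174  29  27] [ 0.58  -0.182  0.09 ] [ 0.6   -0.196  0.005]
top orange 289 [156.   77.2] [135  58  38  40] [0.911 0.489 0.09 ] [0.959 0.532 0.005]
top orange 11 [157.4  92.4] [156  89   4   7] [0.861 0.48  0.09 ] [0.905 0.522 0.005]
top orange 34 [222.4 207.1] [219 204   8   7] [0.516 0.261 0.09 ] [0.531 0.284 0.005]
top blue 33 [283.4 170.3] [276 169  16   4] [0.626 0.094 0.09 ] [0.65  0.103 0.005]
top blue 286 [450.7 190.9] [439 179  30  25] [ 0.574 -0.383  0.09 ] [ 0.594 -0.414  0.005]
top blue 41 [470.7 180.3] [463 178  15   6] [ 0.606 -0.441  0.09 ] [ 0.629 -0.478  0.005]
top sky 47 [283.4 170.3] [276 169  16   4] [0.626 0.094 0.09 ] [0.65  0.103 0.005]
top sky 594 [453.7 189.9] [439 178  39  26] [ 0.577 -0.391  0.09 ] [ 0.597 -0.423  0.005]
side red 70 [346.9 180.2] [343 173   9  15] [0.631 0.002 0.09 ] [0.672 0.079 0.005]
side red 764 [354.6 212.4] [340 181  30  53] [ 0.59 -0.13  0.09] [ 0.628 -0.064  0.005]
side orange 1346 [364.1  84.4] [345  58  53  48] [0.943 0.
[... 1980 characters left out ...]
26 [ 21.8 392.5] [ 19 388   8  10] [-0.298 -0.289  0.09 ] [-0.341 -0.238  0.005]
side orange 23 [ 35.3 390.6] [ 31 388  11   6] [-0.272 -0.297  0.09 ] [-0.311 -0.247  0.005]
side green 230 [317.1 107.6] [310  96  15  21] [0.705 0.406 0.09 ] [0.753 0.52  0.005]
side green 35 [317.7 133.5] [311 132  14   4] [0.643 0.26  0.09 ] [0.685 0.36  0.005]
side green 37 [320.6 148.4] [318 143   6  11] [0.619 0.18  0.09 ] [0.659 0.274 0.005]
side green 847 [372.3 240. ] [357 208  32  53] [ 0.588 -0.242  0.09 ] [ 0.625 -0.187  0.005]
side sky 47 [333.  163.6] [330 158   7  12] [0.624 0.092 0.09 ] [0.665 0.177 0.005]
side sky 955 [391.1 269.3] [374 237  35  55] [ 0.586 -0.348  0.09 ] [ 0.623 -0.302  0.005]
```

View pics/tc.png

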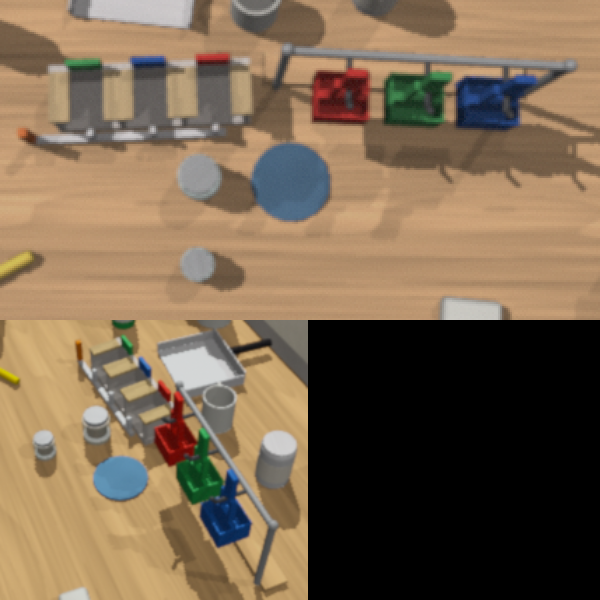

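```bash
python3 - <<'E'
from h import *
o=observe(); c=get_calibration("wrist")
Rt=rot(o["orientation"]); 
print("cam off tool",Rt.inv().apply(c["eye"]-o["position"]).round(4), "look",Rt.inv().apply(rot(c["attitude"]).apply([0,0,-1])).round(3),"right",Rt.inv().apply(rot(c["attitude"]).apply([1,0,0])).round(3))
for p in ([.5,.1,.45],[.5,-.3,.45],[.5,.28,.25],[.6,-.42,.42],[.65,.19,.33]):
  for y in (1.57,1.57+3.14,0):
    q=inverse_kinematics(p,down(y)); print(p,y,None if q is None else np.round(q,2))
# views of rack and rail
c=[]
for i,(p,y) in enumerate([([.47,.12,.42],1.57),([.47,-.1,.42],1.57),([.47,-.3,.45],1.57)]):
    goto(p,down(y)); pause(.3)
    k=get_calibration("wrist"); im=camera("wrist"); cv2.imwrite(f"pics/w{i}.png",im[:,:,::-1]); np.save(f"pics/w{i}.npy",k,allow_pickle=True)
w=[cv2.resize(cv2.imread(f"pics/w{i}.png"),(400,250)) for i in range(3)]
E
python3 -c "
import cv2,numpy as np
w=[cv2.imread(f'pics/w{i}.png') for i in range(3)]
cv2.imwrite('pics/wm.png',np.vstack([np.hstack([cv2.resize(w[0],(400,250)),cv2.resize(w[1],(400,250))]),cv2.copyMakeBorder(cv2.resize(w[2],(400,250)),0,0,0,400,0)]))"
```

```text
cam off tool [ 0.0781 -0.0002  0.0312] look [-0.303  0.001  0.953] right [ 0.001  1.    -0.   ]
[0.5, 0.1, 0.45] 1.57 [-0.73  0.3   0.56  2.06 -0.21  0.84 -0.05]
[0.5, 0.1, 0.45] 4.71 [-0.16  0.27 -0.16  2.04  0.06  0.84  2.79]
[0.5, 0.1, 0.45] 0 [-1.02  0.4   0.98  2.07 -0.43  0.89 -1.37]
[0.5, -0.3, 0.45] 1.57 [ 0.    0.42  0.63  1.91 -0.31  0.91  0.78]
[0.5, -0.3, 0.45] 4.71 [-0.3   0.64  1.19  1.92 -0.68  1.07 -1.96]
[0.5, -0.3, 0.45] 0 [-0.27  0.59  1.12  1.92 -0.63  1.03 -0.45]
[0.5, 0.28, 0.25] 1.57 [-0.79  0.64  0.28  2.06 -0.36  0.48 -0.24]
[0.5, 0.28, 0.25] 4.71 [-0.33  0.65 -0.36  2.04  0.44  0.53  2.13]
[0.5, 0.28, 0.25] 0 [-0.99  0.71  0.58  2.07 -0.72  0.57 -1.46]
[0.6, -0.42, 0.42] 1.57 [ 0.12  0.69  0.71  1.6  -0.5   1.05  0.98]
[0.6, -0.42, 0.42] 4.71 [-0.07  0.89  1.18  1.6  -0.86  1.25 -1.87]
[0.6, -0.42, 0.42] 0 [-0.07  0.89  1.18  1.6  -0.86  1.25 -0.29]
[0.65, 0.19, 0.33] 1.57 [-0.63  0.65  0.43  1.79 -0.37  0.78 -0.02]
[0.65, 0.19, 0.33] 4.71 [-0.1   0.64 -0.37  1.77  0.31  0.8   2.51]
[0.65, 0.19, 0.33] 0 [-0.82  0.74  0.75  1.8  -0.65  0.87 -1.34]
```

View pics/wm.png

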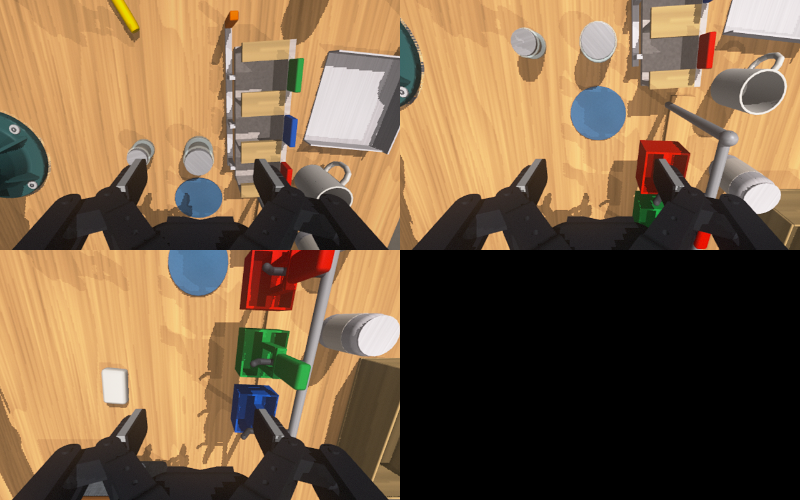

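```bash
python3 - <<'E'
from h import *
a=cv2.imread("pics/w0.png")[0:320,330:500]; b=cv2.imread("pics/w2.png")[0:320,370:540]
cv2.imwrite("pics/z.png",np.hstack([cv2.resize(a,None,fx=1.875,fy=1.875,interpolation=3),cv2.resize(b,None,fx=1.875,fy=1.875,interpolation=3)]))
for i in range(3):
    im=cv2.imread(f"pics/w{i}.png")[:,:,::-1].copy(); k=np.load(f"pics/w{i}.npy",allow_pickle=True).item()
    for col,z in (("red",.106),("green",.106),("blue",.106),("sky",.106),("orange",.072)):
        for ar,p,bb in blobs(im,col,130,40,60)[0]: print(i,col,ar,p,bb,onz(k,*p,z).round(4))
E
```

```text
0 red 471 [458.2 275.4] [448 259  20  39] [0.6216 0.0214 0.106 ]
0 green 522 [478.3 119.2] [471  93  15  55] [0.6166 0.187  0.106 ]
0 blue 440 [468.4 209.1] [457 184  19  51] [0.621  0.0986 0.106 ]
0 sky 412 [468.8 209.5] [457 184  19  51] [0.6214 0.0981 0.106 ]
0 orange 135880 [272.  151.5] [  0   0 640 400] [0.4181 0.1521 0.072 ]
0 orange 74 [372.8 151.6] [372 128   2  57] [0.5264 0.152  0.072 ]
0 orange 386 [539.3 276.2] [525 266  27  25] [ 0.7401 -0.0009  0.072 ]
0 orange 920 [153.  387.4] [130 370  46  30] [ 0.2333 -0.1812  0.072 ]
0 orange 70 [470.7 395.3] [466 388  11  12] [ 0.686  -0.1961  0.072 ]
1 red 1425 [489.8  80.6] [475  51  31  59] [0.6214 0.0017 0.106 ]
1 red 4190 [413.3 258.5] [377 224  87  87] [ 0.5706 -0.1765  0.106 ]
1 red 593 [482.5 383.7] [469 369  28  30] [ 0.6752 -0.3527  0.106 ]
1 green 1640 [393.2 335. ] [372 306  51  58] [ 0.5569 -0.2777  0.106 ]
1 orange 34152 [ 86.9 150.5] [  0   0 237 400] [ 0.2198 -0.0665  0.072 ]
1 orange 28391 [320.5 218.7] [187   0 323 364] [ 0.4706 -0.1441  0.072 ]
1 orange 642 [291.8  27.6] [281   0  28  64] [0.4426 0.0508 0.072 ]
[... 1903 characters left out ...]
orange 72 [637.2 104.1] [634  93   6  23] [ 0.8256 -0.2167  0.072 ]
2 orange 9387 [531.6 229.8] [474 139 166 180] [ 0.7407 -0.3696  0.072 ]
2 orange 81 [202.1 174.5] [198 157   9  42] [ 0.3282 -0.2987  0.072 ]
2 orange 66 [ 10.1 187.9] [  4 172  14  35] [ 0.092 -0.316  0.072]
2 orange 900 [458.2 251.6] [440 214  34  73] [ 0.6514 -0.4008  0.072 ]
2 orange 94 [294.6 248.9] [292 237   6  26] [ 0.4372 -0.3975  0.072 ]
2 orange 178 [473.2 386.8] [465 369  17  31] [ 0.7083 -0.6331  0.072 ]
2 orange 511 [493.3 387.8] [480 371  32  29] [ 0.7398 -0.6351  0.072 ]
2 orange 64 [  2.1 393.3] [  0 383   8  17] [-0.0251 -0.6482  0.072 ]
2 orange 264 [152.3 396.6] [129 394  47   6] [ 0.2081 -0.6545  0.072 ]
```

View pics/z.png

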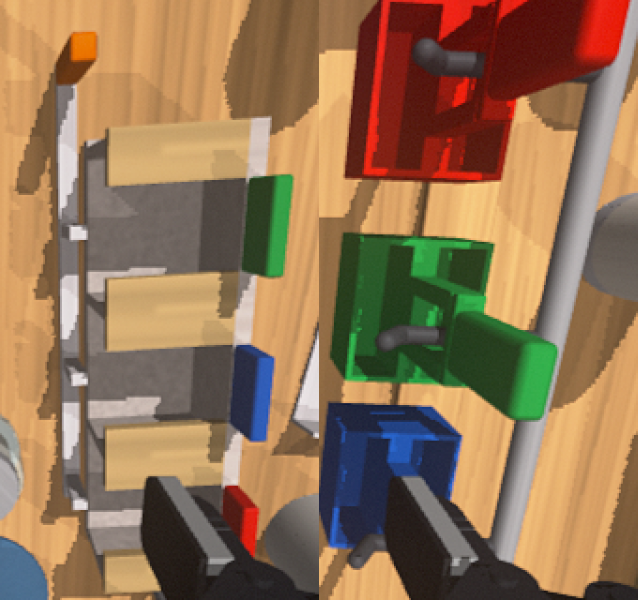

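```bash
python3 - <<'E'
from h import *
k=np.load("pics/w0.npy",allow_pickle=True).item()
px=[(107,128,-24,146),(107,187,-24,117),(106,282,-24,67),(105,350,-24,25),(105,427,-24,-25),(105,490,-24,-67)]
W=np.array([onz(k,330+u/1.875,v/1.875,.076)[:2] for u,v,_,_ in px]); L=np.array([p[2:] for p in px])/1000.
# plaque top right corners: x=+60,y=c+-25, z=.106
for u,v,x,y in [(292,176,60,117),(283,277,60,67),(272,354,60,25),(266,440,60,-25)]:
    W=np.vstack([W,onz(k,330+u/1.875,v/1.875,.106)[:2]]); L=np.vstack([L,[x/1000,y/1000]])
Lc,Wc=L.mean(0),W.mean(0); H=(L-Lc).T@(W-Wc); a=np.arctan2(H[0,1]-H[1,0],H[0,0]+H[1,1])
M=np.array([[np.cos(a),-np.sin(a)],[np.sin(a),np.cos(a)]]); o=Wc-M@Lc
print("yaw",a,"origin",o,"res mm\n",((W-(L@M.T+o))*1000).round(1).tolist())
kn=onz(k,330+84/1.875,46/1.875,.072)[:2]; print("knob",kn,"local",M.T@(kn-o))
p=lambda u,v,z:onz(k,330+u/1.875,v/1.875,z)[:2]
print("post tops local",[(M.T@(p(u,v,.05)-o)).round(4) for u,v in((77,232),(77,377),(76,503))])
T=get_calibration("top")
print("top cam plaques local",[(M.T@(onz(T,*q,.1)[:2]-o)).round(4) for q in((315.7,168.8),(283.4,170.3))])
A,B=onz(T,354,165,.196),onz(T,495,173,.196);print("rail",A,B,np.linalg.norm(A-B),"yaw",np.arctan2(*( -(A-B)[0],(A-B)[1])))
S=get_calibration("side"); s=cv2.imread("pics/side0.png"); t=cv2.imread("pics/top0.png")
for n,im in(("top",t),("side",s),("w1",cv2.imread("pics/w1.png"))):
    h=cv2.cvtColor(im,cv2.COLOR_BGR2HSV); m=cv2.inRange(h,(98,90,60),(112,255,255))
    kk=np.load("pics/w1.npy",allow_pickle=True).item() if n=="w1" else get_calibration(n)
    for c in cv2.findContours(m,0,1)[0]:
        if cv2.contourArea(c)>600:
            e=cv2.fitEllipse(c); print(n,"coaster?",e,onz(kk,*e[0],.005).round(4))
k1=kk
# jar cap circle in w1
g=cv2.cvtColor(cv2.imread("pics/w1.png"),cv2.COLOR_BGR2HSV); m=cv2.inRange(g,(0,0,120),(180,45,255)); m[:,:180]=0; m[130:]=0;m[:,370:]=0
for c in cv2.findContours(m,0,1)[0]:
    if cv2.contourArea(c)>300:
        (u,v),r=cv2.minEnclosingCircle(c); q=onz(k1,u,v,.07); d=np.linalg.norm(onz(k1,u+r,v,.07)-onz(k1,u-r,v,.07)); print("cap",u,v,r,q.round(4),"dia",d)
E
```

```text
yaw 0.06418998949510152 origin [0.56782658 0.09014292] res mm
 [[0.6, -0.5], [0.8, -0.7], [0.6, -1.6], [0.0, 0.6], [0.2, 1.6], [0.5, 0.1], [-0.5, -1.6], [-0.0, -0.2], [-1.8, 1.1], [-0.3, 1.1]]
knob [0.52161947 0.27242604] local [-0.03441923  0.18487171]
post tops local [array([-0.0353,  0.0922]), array([-0.0363,  0.0013]), array([-0.038 , -0.0909])]
top cam plaques local [array([ 0.0556, -0.0927]), array([ 0.0555, -0.0009])]
rail [ 0.61306818 -0.09846448  0.196     ] [ 0.59822747 -0.4594403   0.196     ] 0.3612807667900346 yaw -0.0410895979756502
top coaster? ((354.99847412109375, 230.64356994628906), (35.85966110229492, 36.72092819213867), 111.77130126953125) [ 0.4661 -0.1193  0.005 ]
side coaster? ((391.4640808105469, 267.7073974609375), (31.490402221679688, 48.40864181518555), 5.376564025878906) [ 0.6268 -0.2978  0.005 ]
side coaster? ((315.53009033203125, 242.6267852783203), (29.567293167114258, 37.06132888793945), 88.87913513183594) [ 0.4649 -0.1234  0.005 ]
w1 coaster? ((316.7420959472656, 180.80392456054688), (83.72566986083984, 86.32710266113281), 86.54254150390625) [ 0.4656 -0.1157  0.005 ]
cap 204.5 69.5 29.538209915161133 [0.3545 0.014  0.07  ] dia 0.05887719670598404
cap 317.0 66.5 33.0493049621582 [0.4666 0.0171 0.07  ] dia 0.06571878976344823
```

```bash
cat >> h.py <<'E'
RY=0.0642; RO=np.array([.5678,.0901]); LY=-0.041; LO=np.array([.6057,-.279])
def loc(o,a,x,y): return o+np.array([[np.cos(a),-np.sin(a)],[np.sin(a),np.cos(a)]])@[x,y]
def rack(x,y): return loc(RO,RY,x,y)
def rail(x,y): return loc(LO,LY,x,y)
def g(xy,z): return [xy[0],xy[1],z+.155]   # grasp point -> TCP
def st(m=""):
    o=observe(); print(m,"t%.1f"%o["t"],o["position"].round(4),"w%.4f"%o["width"],"F%.1f"%o["grasp_force"],o["contact_force"].round(1))
E
python3 - <<'E'
from h import *
T=get_calibration("top"); print("top jar",onz(T,310,228,.07))
j=np.array([.467,.018]); C=np.array([.4658,-.118])
goto(g(j,.2),down(0)); set_gripper(.085,40); st("above")
move_linear(g(j,.038),.12); st("down"); set_gripper(.03,40); st("grip")
pause(.2); move_linear(g(j,.053),.05); st("lift")
move_linear(g(C,.053),.1); st("over"); pause(.3)
move_linear(g(C,.045),.03); st("low")
cv2.imwrite("pics/s1.png",camera("side")[130:330,200:420,::-1])
E
```

```text
top jar [0.46381074 0.01442824 0.07      ]
above t7.0 [0.4672 0.0173 0.3552] w0.0849 F0.0 [ 1.2 -0.3 -0.2]
down t8.5 [0.4671 0.018  0.1933] w0.0848 F0.0 [ 0.1  0.7 -0.6]
grip t8.8 [0.4671 0.0182 0.1937] w0.0635 F42.9 [-1.2  1.1  5.1]
lift t9.5 [0.4669 0.0182 0.208 ] w0.0632 F44.7 [ 0.2  0.6 -3.9]
over t11.0 [ 0.4658 -0.1172  0.2079] w0.0629 F44.7 [-0.3 -0.3 -4. ]
low t11.7 [ 0.4657 -0.1181  0.1997] w0.0633 F44.7 [-0.2 -0.5 -3.6]
```

View pics/s1.png

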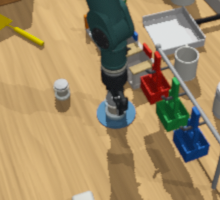

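```bash
python3 - <<'E'
from h import *
p=observe()["position"].copy()
for i in range(8):
    p[2]-=.0015; move_linear(p,.03)
    if observe()["contact_force"][2]>-1.5: break
st("contact"); set_gripper(.085); st("rel")
move_linear([p[0],p[1],.36],.15)
k=rack(-.036,.185); q=down(1.5708+RY)
goto(g(k,.17),q); st("above knob")
set_gripper(.06); move_linear(g(k,.052),.12); st("at knob"); set_gripper(0,40); st("grip")
k2=rack(-.036,.2305); move_linear(g(k2,.052),.06); pause(.3); st("opened")
cv2.imwrite("pics/t1.png",cv2.resize(camera("top")[140:300,200:400,::-1],None,fx=3,fy=3))
set_gripper(.06); move_linear(g(k2,.2),.15); st("up")
E
```

```text
contact t12.0 [ 0.4658 -0.1182  0.1987] w0.0628 F44.8 [-0.4  0.3  2.5]
rel t12.4 [ 0.4658 -0.1182  0.1984] w0.0848 F0.0 [ 0.3  0.4 -0.8]
above knob t15.1 [0.5205 0.2702 0.3251] w0.0848 F0.0 [-0.8  0.   0.4]
at knob t16.6 [0.5204 0.2725 0.2076] w0.0602 F0.0 [ 1.  -0.1 -0.6]
grip t17.1 [0.5212 0.2726 0.2076] w0.0135 F41.7 [2.1 0.6 1.5]
opened t18.3 [0.5184 0.3185 0.2077] w0.0136 F41.8 [5.3 0.4 2.8]
up t19.9 [0.5166 0.3177 0.3541] w0.0597 F0.0 [-0.3 -0.5  0.3]
```

View pics/t1.png

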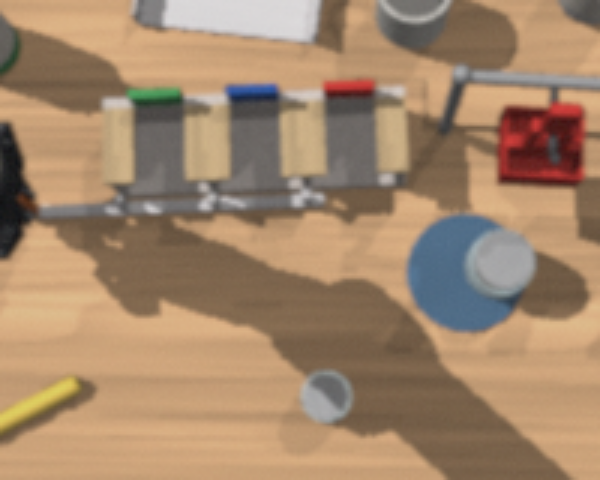

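```bash
python3 - <<'E'
from h import *
set_gripper(.085)
o=[]
for n,y in(("R",-.215),("G",-.315),("B",-.415)):
    goto([.49,y,.47],down(1.5708)); pause(.3)
    k=get_calibration("wrist"); im=camera("wrist"); cv2.imwrite(f"pics/v{n}.png",im[:,:,::-1]); np.save(f"pics/v{n}.npy",k,allow_pickle=True)
    o.append(cv2.resize(im[80:240,370:500,::-1],None,fx=2.03,fy=2.5 if 0 else 2.03,interpolation=3))
st(); cv2.imwrite("pics/vm.png",np.hstack(o)); print(o[0].shape)
E
```

```text
t24.3 [ 0.4905 -0.4139  0.47  ] w0.0848 F0.0 [-0.  -1.1  0.5]
(325, 264, 3)
```

View pics/vm.png

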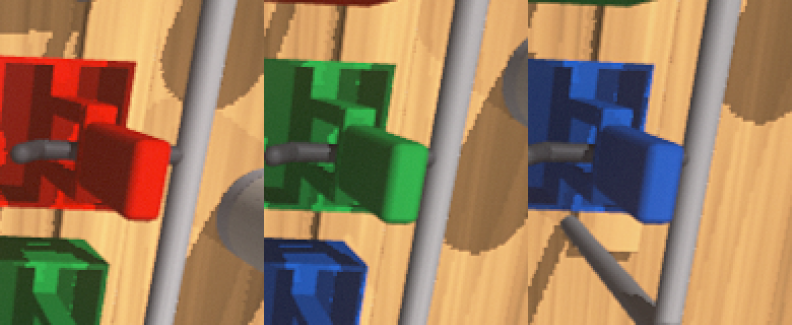

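```bash
python3 - <<'E'
from h import *
for n,dx,pts in(("R",0,[(145,178),(168,143),(158,217),(135,60)]),("G",264,[(403,180),(428,145),(416,220),(395,65)]),("B",528,[(659,181),(683,143),(674,220),(653,65)])):
    k=np.load(f"pics/v{n}.npy",allow_pickle=True).item()
    w=[onz(k,370+(u-dx)/2.03,80+v/2.03,z)[:2] for (u,v),z in zip(pts,(.259,.259,.259,.149))]
    L=np.array([[np.cos(LY),np.sin(LY)],[-np.sin(LY),np.cos(LY)]])
    d=w[1]-w[2]
    print(n,w[0].round(4),"rail local",(L@(w[0]-LO)).round(4),"yaw",-np.arctan2(d[0],d[1]),"box corner local",(L@(w[3]-LO)).round(4), "len",np.linalg.norm(d))
    # bar edges for rail yaw: two points
    for a,b in([((228,0),(160,300))] if n=="R" else []):
        A,B=[onz(k,370+p[0]/2.03,80+p[1]/2.03,.196) for p in(a,b)]; print(A,B)
E
```

```text
R [ 0.565  -0.1728] rail local [-0.0451  0.1044] yaw 0.0029295903762882147 box corner local [-0.012   0.1394] len 0.022955491705722933
[ 0.61410207 -0.11715502  0.196     ] [ 0.60490556 -0.2397374   0.196     ]
G [ 0.5634 -0.2725] rail local [-0.0425  0.0048] yaw -0.023059998359296924 box corner local [-0.0093  0.0383] len 0.023339813229839367
B [ 0.5612 -0.3728] rail local [-0.0406 -0.0955] yaw 0.015431936498057554 box corner local [-0.0077 -0.0617] len 0.023941543196300753
```

```bash
cat >> h.py <<'E'
def fetch(x,y):
    q=down(1.5708+LY); a=rail(x,y); set_gripper(.085,70)
    p=observe()["position"]
    goto(g(a,.32),q); st("above"); set_gripper(.05)
    move_linear(g(a,.239),.1); st("at"); set_gripper(0,70); pause(.2); st("grip")
    move_linear(g(a,.264),.06); st("lifted")
    move_linear(g(rail(-.137,y),.264),.1); st("off hook")
def park(by):
    q=down(1.5708+RY); a=rack(-.095,by)
    move_linear(g(a,.264),.15,ori=q); st("front")
def look(n):
    t=camera("top")[140:240,220:520,::-1]; s=camera("side")[110:310,260:420,::-1]
    cv2.imwrite(f"pics/{n}.png",np.hstack([cv2.copyMakeBorder(cv2.resize(t,None,fx=1.6,fy=1.6),0,240,0,0,0),cv2.resize(s,(320,400))]))
E
python3 - <<'E'
from h import *
fetch(-.0445,.1035); park(-.092); look("a1")
E
```

```text
above t25.5 [ 0.5649 -0.1755  0.4754] w0.0848 F0.0 [ 0.8 -0.5  0.5]
at t26.9 [ 0.5658 -0.1741  0.3946] w0.0502 F0.0 [ 0.1 -0.4 -0.3]
grip t27.5 [ 0.566  -0.1739  0.3946] w0.0114 F68.6 [0.7 0.7 5. ]
lifted t28.1 [ 0.5653 -0.1737  0.4191] w0.0112 F68.0 [-0.2 -0.4 -1.4]
off hook t29.2 [ 0.4739 -0.1699  0.4192] w0.0111 F68.0 [ 0.8  0.  -1.9]
front t30.4 [ 0.4788 -0.0088  0.4191] w0.0113 F68.0 [ 0.3  0.1 -1.5]
```

View pics/a1.png

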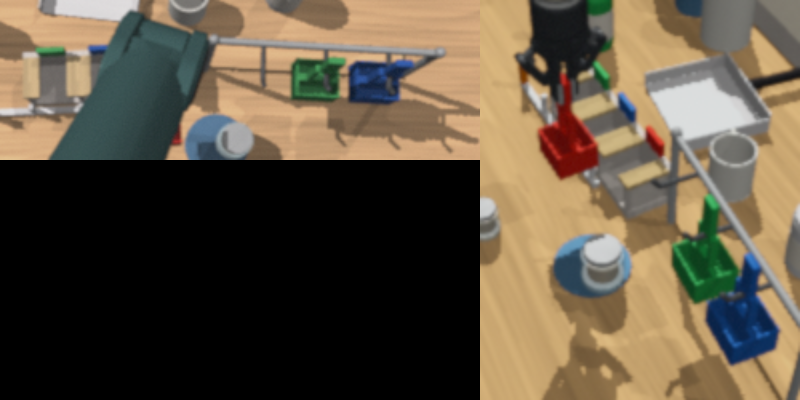

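```bash
cat >> h.py <<'E'
def insert(by,off=.1365):
    a=rack(-.095,by); move_linear(g(a,off+.0185),.1); st("low")
    move_linear(g(rack(-.03,by),off+.0185),.05); st("mouth")
    x=-.03
    while x<.022:
        x+=.004; move_linear(g(rack(x,by),off+.0185),.04); o=observe(); f=np.hypot(*o["contact_force"][:2])
        if f>12: break
    st(f"pushed {x:.3f}"); z=.0185
    while z>.011:
        z-=.0015; move_linear(g(rack(min(x,.018),by),off+z),.03)
        if observe()["contact_force"][2]>3: break
    st(f"floor {z:.4f}")
def leave(by):
    set_gripper(.05); p=observe()["position"]; move_linear([p[0],p[1],.475],.2); st("left")
E
python3 - <<'E'
from h import *
insert(-.092); cv2.imwrite("pics/s2.png",cv2.resize(camera("side")[110:260,260:420,::-1],None,fx=3,fy=3))
E
```

```text
low t31.8 [ 0.4792 -0.0079  0.3105] w0.0112 F68.0 [ 0.1  0.2 -0.1]
mouth t33.2 [ 0.5434 -0.0037  0.31  ] w0.0112 F68.0 [-0.6  1.1 -0.8]
pushed 0.022 t36.5 [ 0.594  -0.0006  0.3094] w0.0112 F68.8 [-5.7  0.2  2. ]
floor 0.0125 t37.5 [ 0.5921 -0.0008  0.3058] w0.0110 F70.5 [-3.8  1.  12.7]
```

View pics/s2.png

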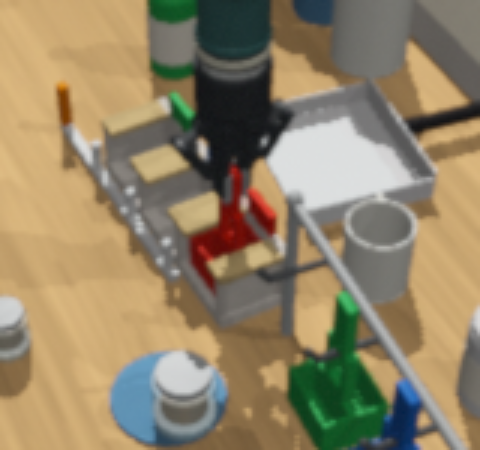

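```bash
python3 - <<'E'
from h import *
leave(-.092)
fetch(-.0418,.0035)
o=observe()
if .009<o["width"]<.014:
    park(.092); insert(.092); look("a2")
E
```

```text
left t39.0 [ 5.912e-01 -2.000e-04  4.738e-01] w0.0496 F0.0 [-0.2  0.4 -0.6]
above t40.5 [ 0.5651 -0.2719  0.4746] w0.0850 F0.0 [-0.4  0.  -0.3]
at t41.9 [ 0.5643 -0.2742  0.3946] w0.0506 F0.0 [-0.3 -0.2  1. ]
grip t42.5 [ 0.5645 -0.2739  0.3946] w0.0113 F68.6 [0.9 0.1 2.8]
lifted t43.1 [ 0.5639 -0.2737  0.4192] w0.0110 F68.1 [-0.9  0.3 -1. ]
off hook t44.2 [ 0.4698 -0.2698  0.4191] w0.0112 F68.1 [-1.6  1.1 -0.6]
front t47.3 [0.4671 0.1753 0.419 ] w0.0114 F68.0 [ 0.5 -0.1 -1. ]
low t48.6 [0.4674 0.1758 0.3105] w0.0112 F68.0 [ 0.6 -0.3 -1.4]
mouth t50.0 [0.5316 0.18   0.3099] w0.0112 F68.0 [-0.2  0.6 -1.6]
pushed 0.022 t53.3 [0.5826 0.1832 0.3095] w0.0112 F68.6 [-3.5  0.   2.5]
floor 0.0125 t54.3 [0.5808 0.183  0.3058] w0.0112 F70.0 [-1.4  0.4 10. ]
```

View pics/a2.png

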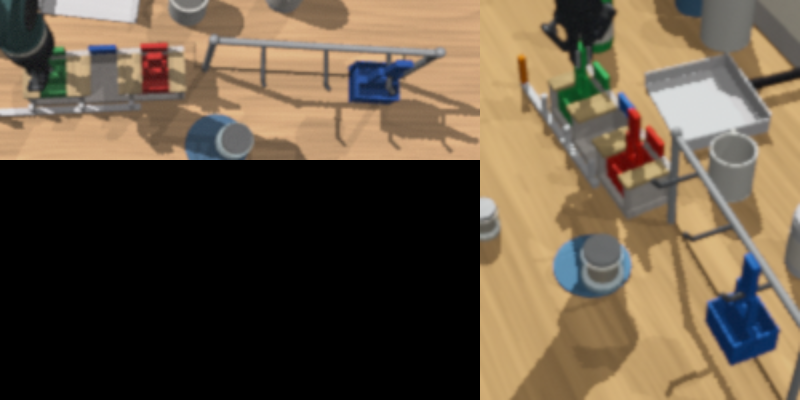

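```bash
python3 - <<'E'
from h import *
leave(.092)
fetch(-.0405,-.0968)
if .009<observe()["width"]<.014:
    park(0); insert(0); leave(0); set_gripper(.085)
    goto([.44,-.2,.42],down(1.5708)); pause(.3)
    k=get_calibration("wrist"); im=camera("wrist"); np.save("pics/j.npy",k,allow_pickle=True); cv2.imwrite("pics/j.png",im[:,:,::-1])
    look("a3"); a=cv2.imread("pics/a3.png"); a[160:,:480]=cv2.copyMakeBorder(cv2.resize(im[:,:,::-1],(384,240)),0,0,0,96,0); cv2.imwrite("pics/a3.png",a)
E
```

```text
left t55.9 [0.5791 0.1832 0.4738] w0.0499 F0.0 [-0.2  0.3 -0.1]
above t58.3 [ 0.5625 -0.3725  0.4747] w0.0853 F0.0 [-0.8 -0.1  0.1]
at t59.7 [ 0.5614 -0.3745  0.3947] w0.0502 F0.0 [-0.3  0.9 -0.6]
grip t60.4 [ 0.5617 -0.3743  0.3947] w0.0112 F68.7 [1.3 0.6 3.7]
lifted t60.9 [ 0.5611 -0.374   0.4191] w0.0112 F68.2 [ 0.9  0.5 -2.4]
off hook t62.0 [ 0.4658 -0.37    0.419 ] w0.0115 F68.2 [-0.3  0.1 -0.6]
front t65.2 [0.473  0.0836 0.419 ] w0.0108 F68.2 [ 0.9  0.3 -1.3]
low t66.5 [0.4733 0.0839 0.3104] w0.0114 F68.1 [ 0.1  0.6 -2.1]
mouth t67.9 [0.5375 0.0881 0.31  ] w0.0112 F68.1 [-0.  -1.5 -1.4]
pushed 0.022 t71.2 [0.5882 0.0913 0.3094] w0.0110 F68.8 [-4.9 -0.3  1.6]
floor 0.0125 t72.2 [0.5864 0.0911 0.3058] w0.0109 F70.4 [-3.9  1.  12.7]
left t73.7 [0.5852 0.0916 0.4738] w0.0498 F0.0 [-0.2  0.8 -0.9]
```

View pics/a3.png

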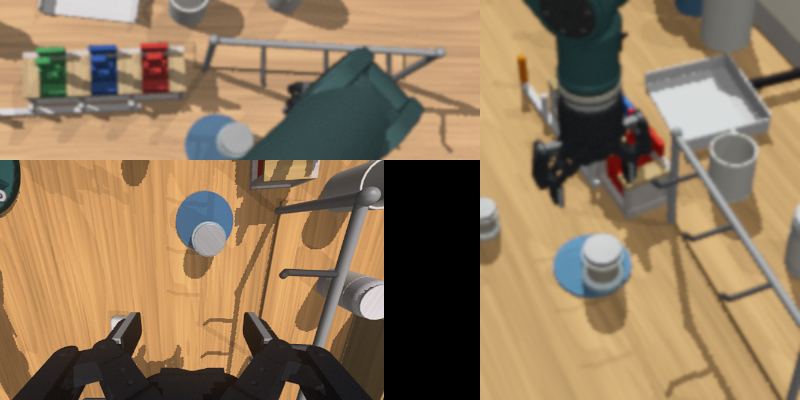

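```bash
python3 - <<'E'
from h import *
k=np.load("pics/j.npy",allow_pickle=True).item(); w=onz(k,347,131.7,.07); t=onz(get_calibration("top"),367,227.3,.07); print(w,t)
j=(w*.6+t*.4)[:2]; C=np.array([.4658,-.118])
if np.linalg.norm(w-t)<.012:
    goto(g(j,.2),down(0)); set_gripper(.085,40)
    move_linear(g(j,.043),.12); st("down"); set_gripper(.03,40); pause(.2); st("grip")
    move_linear(g(j,.05),.05); st("lift"); move_linear(g(C,.05),.08); st("over")
    z=.05
    while z>.035:
        z-=.0015; move_linear(g(C,z),.03)
        if observe()["contact_force"][2]>-1.5: break
    st("contact"); set_gripper(.085); move_linear(g(C,.2),.15)
    k=rack(-.036,.231); goto(g(k,.17),down(1.5708+RY)); set_gripper(.06); move_linear(g(k,.052),.12); set_gripper(0,40); st("knob")
    k2=rack(-.036,.1845); move_linear(g(k2,.052),.06); pause(.3); st("shut")
    set_gripper(.06); move_linear(g(k2,.22),.15); goto([.42,.35,.45],down(1.5708)); look("a4")
    im=camera("top"); cv2.imwrite("pics/tend.png",cv2.resize(im[140:270,200:400,::-1],None,fx=4,fy=4)); 
E
```

```text
[ 0.46875994 -0.1469391   0.07      ] [ 0.46864129 -0.14702546  0.07      ]
down t78.6 [ 0.4688 -0.1471  0.1984] w0.0851 F0.0 [ 0.9 -0.4  0.2]
grip t79.1 [ 0.4688 -0.1475  0.1989] w0.0629 F43.3 [-0.2 -0.7  5.7]
lift t79.4 [ 0.4687 -0.1466  0.205 ] w0.0634 F44.8 [-1.  -0.1 -3.8]
over t79.9 [ 0.4658 -0.1173  0.2049] w0.0631 F44.8 [-0.3 -0.7 -3.7]
contact t81.2 [ 0.4656 -0.1183  0.1989] w0.0635 F46.0 [-0.6  3.  12.8]
knob t86.3 [0.5184 0.3185 0.2077] w0.0135 F41.7 [ 4.6 -0.5 -0. ]
shut t87.6 [0.5212 0.2725 0.2077] w0.0132 F41.8 [5.4 1.3 2.2]
```

View pics/tend.png

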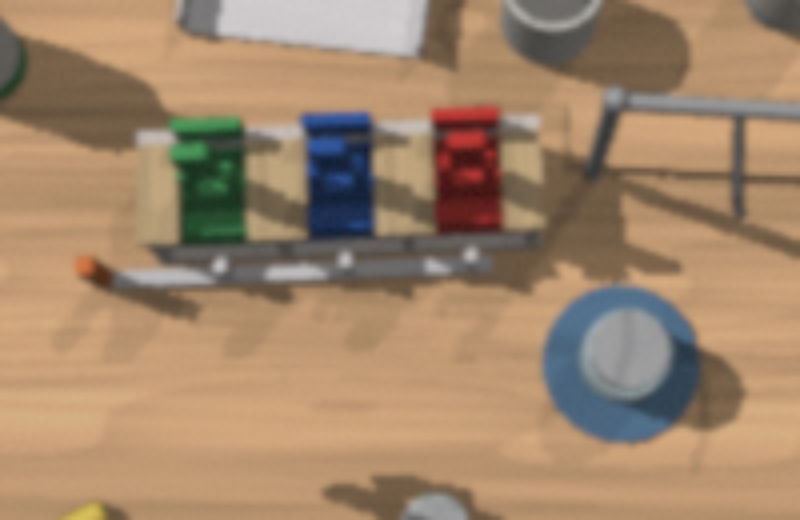

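The picture shows all three caddies in their own bays, the comb posts back at the bay middles (220, 345 and 470, row 260), and the jar centred on the coaster at (627, 352).

```bash
python3 -c "
from bench import *
print(finish_job())"
```

```text
the job is handed in; nothing more can be done
None
```

I handed the job in (no verdict came back): the red, green and blue caddies are parked in their own bays, the comb is shut, and the jar stands centred on the coaster after I re-placed it following a knock.

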